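# Slide the coffee canister round the counter fittings into the grinder's dock

## Task

The heavy dosing canister must go into the grinder's dock: push it along the counter with the fingers, without lifting it or tipping it, in through the open end between the two side rails, until it has pushed the sprung paddle at the back fully in and stays there when you let go. How far back the paddle sits is not known, so feel for its end stop and stop pushing there: press gently, the switch behind it is delicate. On the way nothing may touch the napkin dispenser, the packet caddy or the lid stand, and leave the cups and the other things on the counter where they are.

Things in the scene. Friction and masses are not known exactly. Their poses are not given: they have to be found in the camera images.
- canister: Loose round steel canister to push: upright cylinder 104 mm across, 74 mm high, smooth flat lid, no handle, too wide to grasp. Origin at the centre of its underside, z up. About 0.9 kg; sliding takes roughly 4 to 10 N. It moves steadily when both fingertips, some 60 mm apart and 30 mm above the counter, push it together like a fork.
- dock: Fixed dock on the counter. Origin on the counter in the middle of its open end; x points inwards, y across, z up. Two straight dark rails 12 mm thick, 30 mm high run along x from 0 to 200 mm, inner faces 120 mm apart (y = +-60 mm); no floor, the canister slides on the counter. Lightly touching the rails is allowed.
- grinder_foot (a point): Middle of the foot of the black coffee grinder's front, at the closed end of the dock (dock x = 200 mm). The grinder, 160 mm wide and 400 mm high, stands behind it, fixed to the dock; a spout at 100 mm height reaches 22 mm forward, over the switch housing.
- switch: Paddle switch inside the dock, its holder fixed; origin and axes as dock. It carries an upright sprung paddle 60 mm wide, 12 to 56 mm above the counter, facing the open end and reached by the canister. A push of 16 N on the paddle damages it.
- paddle_nearest (a point): A fixed point of the dock (dock x = 95 mm): the nearest place to the open end where the free paddle's face can be. The face lies 0 to 32 mm further in than this, different every time and not reported. The paddle yields 8 mm to a soft spring (0.6 N free, 2.2 N fully in; the canister's friction on the counter holds that), then meets a hard end stop where the force climbs steeply.
- napkins: Fixed obstacle: steel napkin dispenser, a block 85 mm (its x) by 100 mm (its y), 94 mm high. Origin at the centre of its underside.
- caddy: Fixed obstacle: open wooden sugar packet caddy, 100 mm (its x) by 90 mm (its y), 93 mm high with the packets. Origin at the centre of its underside.
- lidstand: Fixed obstacle: stack of white cup lids on a round foot, 100 mm across, 87 mm high. Origin at the centre of its underside.
- cup: Bystander: small white ceramic cup, 64 mm across, 58 mm high, its handle reaching some 30 mm out to its +y. Origin under its centre. Leave it alone.
- pitcher: Bystander: steel milk pitcher, 84 mm across, 100 mm high, its handle reaching some 40 mm out to its +y. Origin under its centre. Leave it alone.
- tamper: Bystander: dark tamper standing upright, 58 mm across, 80 mm high. Origin under its centre. Leave it alone.
- shaker: Bystander: glass shaker jar, 60 mm across, 100 mm high. Origin under its centre. Leave it alone.
- spoon: Bystander: steel spoon lying on the counter, 140 mm long along its x, about 15 mm high. Leave it alone.

How it is judged:
By the outcome, as a careful person would: the job done as asked, in the order asked, and still so for the second after the job is handed in, with the robot touching nothing.
It also fails if it takes over 72 s, if anything falls off the work surface, if the arm or the gripper's body presses on something with over 40 N, if the wrist force passes 120 N, or if a joint passes its speed limit or range.

## Robot

A 6-joint arm with a two-finger parallel gripper is mounted at the origin on the work surface. World frame = base frame: x ahead of the robot, y to its left, z up, the work surface at z = 0. Lengths are in m, angles in rad, forces in N, time in s.
With the tool pointing down it reaches from about 0.225 to 0.875 m from the base axis. Payload 3.4 kg.
Tool frame: the origin (TCP) lies on the centre line of the jaws, within the pads' length; the fingertips stand 22 mm ahead of it and the grasp point (between the pads) lies 3 mm ahead of it; z points along the fingers, y is the line along which they close (so a half turn about z gives the same grasp; the last joint's range is limited). The gripper opens to 85 mm and grips with 20 to 120 N. Pads are 22 mm wide; open, the fingers measure 114 mm over their backs; the gripper's body (76 mm by 85 mm) begins 54 mm behind the grasp point. The pads swing forward as they close: fully open they stand 13 mm farther back than shut.
Start: joints at [1.036, 0.276, 1.505, -0, 1.361, -0.121], TCP at [0.231, 0.526, 0.253] pointing down, gripper open.
Joint ranges: [-2.89, 2.89], [-0.75, 2.08], [0.22, 2.7], [-1.18, 4.32], [0.11, 2.71], [-2.7, 2.7]. Speed limits (rad/s): [2.57, 2.57, 3.14, 3.14, 3.14, 3.14].

## Interface

Orientations are given as a unit quaternion [w, x, y, z].
In Python, from rig import manip gives the robot as it stands.
- The arm moves only by the shell command python3 steer.py 'ROWS' [OPENING] [FORCE]. ROWS is rows parted by semicolons, their numbers by spaces, 1 to 5 of them, each of 4 numbers: dx, dy, dz in m, then a turn about the tool's z in rad; each row shifts and turns the commanded pose from where the row before left it, along the tool's axes as they then stand; what a row does not reach is not made up. A row lasts 1/12 s, in which the tool goes at most 0.0417 m and 0.125 rad, less where a joint would pass 70% of its speed; a pose out of reach is approached as far as the arm can. OPENING is the finger opening in m, set as the command begins (- or left out keeps the last). The fingers move at their own pace and stop on an object; FORCE is the grip in N (left out, the last holds). Time passes only in rows, so rows that do not move let the fingers close. It prints the time, the measured TCP pose, the force, the opening and the grip force at its end.
- manip.get_state(): the state, without advancing time (a new reading comes with each control period).
- manip.get_image(name): name is "scene" or "top" or "wrist"; returns a dict with "img" (384x512x3 uint8, red, green, blue), "camera_matrix" (3x3 intrinsics, pixels), "T" (4x4, takes a point from camera to world coordinates); the wrist camera has in their place "hand_eye" (4x4, takes a point from camera to tool coordinates, whose origin is the TCP and whose axes are the flange's). Camera axes: x right, y down, z forward; pixel columns grow to the right and rows downward; lengths in m; the calibration is good to about 2 mm. A picture is of the moment at which its call begins: read the wrist's pose just before it. There is no depth.
- manip.sign_off(): hands the job in; it is judged then, once.
The state is a dict: "clock": time; "qpos": joint angles; "qd": joint speeds; "effort": joint torques, N m; "position": TCP position; "ee_rot": TCP orientation; "contact_force": force on the tool from outside, world axes, zero at the start; "moment": the same for the moment, N m; "width": finger opening in m; "gripper_force": force on a finger pad.
Only numpy, scipy, OpenCV 4.12 (cv2) and the standard library are available. Lean on these libraries where they do the work, as an engineer would, in place of code of your own. Each camera call takes 0.05 s, during which the arm holds its last target. There are 200 camera calls.

## Working session

There is one attempt and no reset: what is moved stays moved. The work goes in short steps, Python scripts to look and compute and a shell command to move; the robot and the scene stay as the last step left them, time stands still between calls to the robot, and variables do not carry over. Pictures are saved under pics/ and viewed, at most 11 in all, crops included, and the job is handed in when it is done.

```bash
ls; mkdir -p pics
python3 - <<'E'
from rig import manip
import cv2,numpy as np,json
s=manip.get_state();print(s)
for n in("top","scene"):
    d=manip.get_image(n);cv2.imwrite(f"pics/{n}0.png",cv2.resize(d["img"][:,:,::-1],(800,600),interpolation=cv2.INTER_CUBIC))
    np.savez(f"{n}.npz",K=d["camera_matrix"],T=d["T"]);print(n,d["camera_matrix"],d["T"])
E
```

```text
pics
rig.py
steer.py
{'clock': 0.0, 'qpos': array([ 1.03599806e+00,  2.76598954e-01,  1.50614633e+00,  4.15062378e-05,
        1.36067479e+00, -1.21040647e-01]), 'qd': array([ 0.00013002,  0.00017563, -0.00021029,  0.00063762,  0.00056551,
        0.00054218]), 'effort': array([-1.58168357e-03, -4.16771543e+01, -2.45800978e+01, -8.65155052e-04,
        1.12753763e-02, -4.56017730e-06]), 'position': array([0.23094514, 0.52605379, 0.25243215]), 'ee_rot': array([-3.13492345e-04,  2.05410439e-01,  9.78675491e-01, -8.58482830e-04]), 'contact_force': array([-0.0394657 ,  0.61031969,  0.22493911]), 'moment': array([-0.01035264,  0.03369308, -0.01538587]), 'gripper_force': 0.0, 'width': 0.08529221213638026}
top [[442.01737851   0.         255.09024946]
 [  0.         442.01737851 196.97152863]
 [  0.           0.           1.        ]] [[ 0.01845465 -0.98444523  0.17471979  0.3639612 ]
 [-0.99971232 -0.02084612 -0.011862   -0.06442421]
 [ 0.01531972 -0.17445062 -0.98454674  1.30145659]
 [ 0.          0.          0.          1.        ]]
scene [[356.12132784   0.         258.63468699]
 [  0.         356.12132784 186.3725749 ]
 [  0.           0.           1.        ]] [[-0.72841779  0.58208836 -0.36135946  0.9427077 ]
 [ 0.68505248  0.61069365 -0.39718555  0.30177524]
 [-0.01051715 -0.53686722 -0.8436012   0.8600296 ]
 [ 0.          0.          0.          1.        ]]
```

View pics/top0.png

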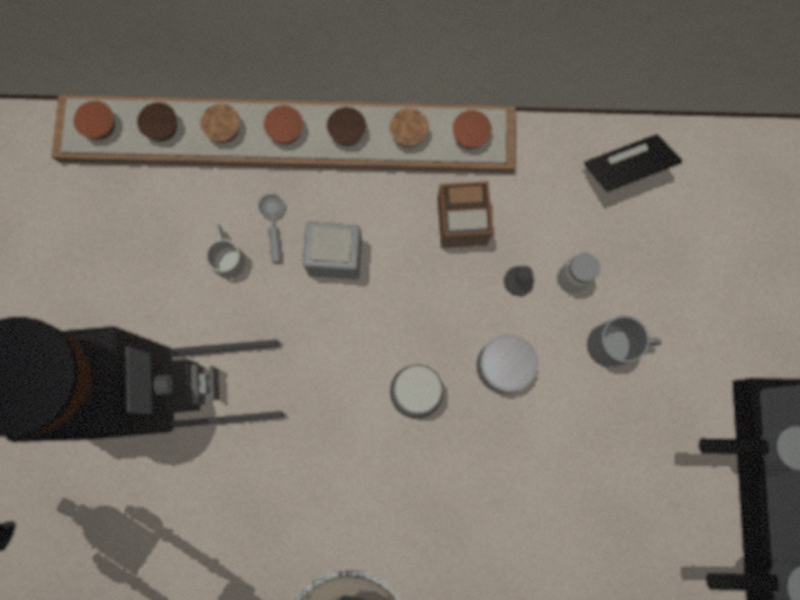

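View pics/scene0.png

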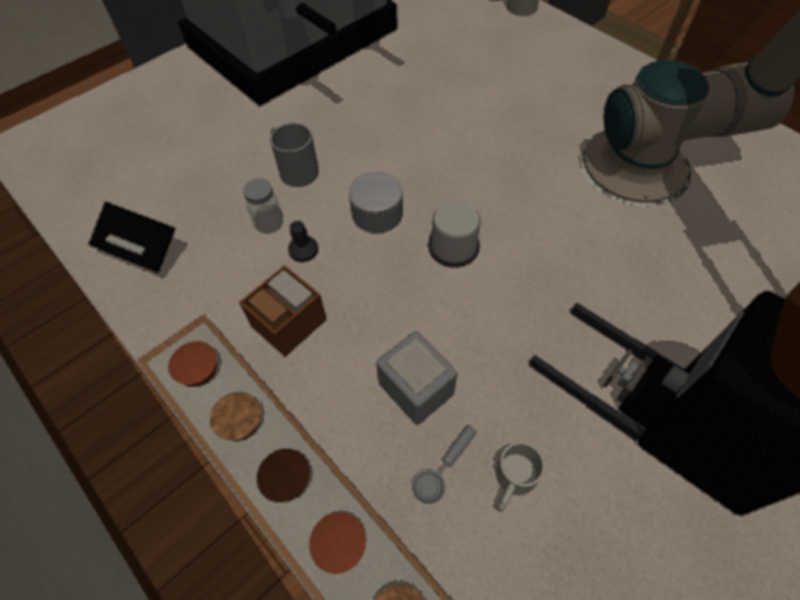

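The canister is the grey steel cylinder at top-view (508,364). The white lid stand, on its dark foot, is at (417,390), between the canister and the dock. The dock's rail ends are at (282,344) and (286,415), opening to the right. The caddy is at (466,214), the napkins at (332,249), the tamper at (518,280), the shaker at (582,268), the pitcher at (624,340) and the cup at (225,258).

```bash
cat > h.py <<'E'
import numpy as np
def w(n,u,v,z,s=800/512):
    d=np.load(n+".npz");p=np.array([(u+.5)/s-.5,(v+.5)/s-.5,1]);r=d["T"][:3,:3]@np.linalg.solve(d["K"],p);c=d["T"][:3,3]
    return (c+r*(z-c[2])/r[2]).round(4)
E
python3 - <<'E'
from h import w
import cv2
for l,n,u,v,z in [("can","top",508,362,.074),("can","scene",376,191,.074),("lid","top",417,390,.087),("lid","scene",456,219,.087),
 ("railA end outer","top",281,344,.03),("railB end","top",286,414,.03),("railA in","top",172,352,.03),("railB in","top",172,423,.03),
 ("railA sc","scene",533,360,.03),("railB sc","scene",575,308,.03),
 ("nap","top",334,246,.094),("caddy","top",466,213,.093),("tamper","top",518,278,.08),("shaker","top",584,265,.1),("pitcher","top",625,335,.1)]:
    print(l,n,w(n,u,v,z))
im=cv2.imread("pics/top0.png")
cv2.imwrite("pics/c1.png",cv2.resize(im[300:450,150:350],(800,600),interpolation=cv2.INTER_CUBIC))
cv2.imwrite("pics/c2.png",cv2.resize(im[310:430,380:540],(800,600),interpolation=cv2.INTER_CUBIC))
E
```

```text
can top [ 0.4881 -0.2758  0.074 ]
can scene [ 0.4904 -0.2697  0.074 ]
lid top [ 0.4345 -0.1135  0.087 ]
lid scene [ 0.439  -0.1106  0.087 ]
railA end outer top [0.5175 0.1368 0.03  ]
railB end top [0.3899 0.1216 0.03  ]
railA in top [0.4987 0.3361 0.03  ]
railB in top [0.37   0.3263 0.03  ]
railA sc scene [0.5259 0.1528 0.03  ]
railB sc scene [0.3968 0.1392 0.03  ]
nap top [0.6893 0.04   0.094 ]
caddy top [ 0.7571 -0.1982  0.093 ]
tamper top [ 0.6407 -0.2944  0.08  ]
shaker top [ 0.6626 -0.4096  0.1   ]
pitcher top [ 0.5374 -0.4786  0.1   ]
```

View pics/c1.png

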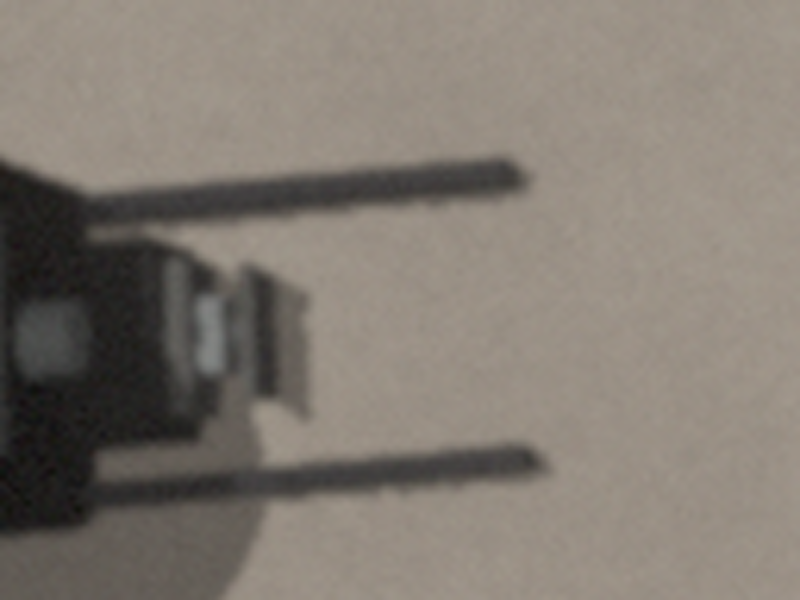

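View pics/c2.png

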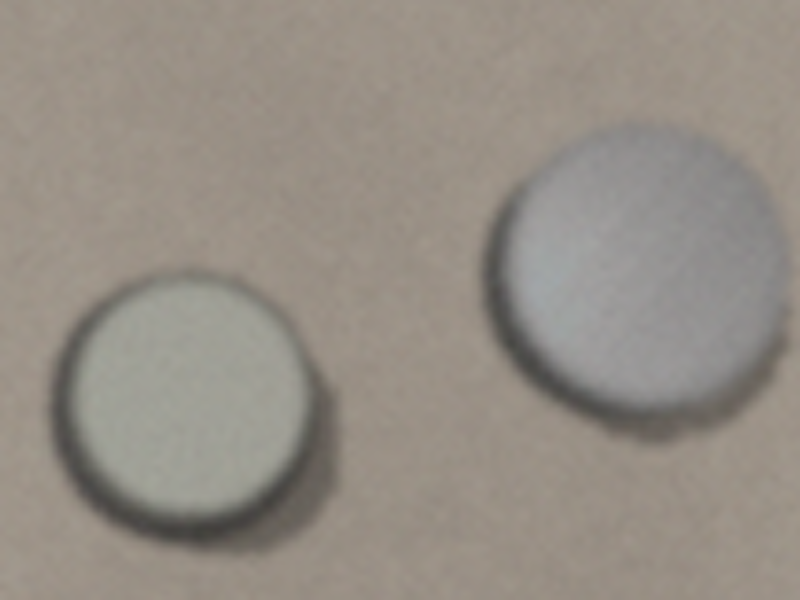

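The canister is at about (0.487,-0.277), the lid stand at (0.437,-0.114) and the dock mouth at about (0.456,0.137), with its axis at about 95°. I'll push round the +x side of the lid stand. First I back the arm away from the grinder.

```bash
cat >> h.py <<'E'
def to(x,y,z,ang):
    "tool-axis deltas from measured pose to world target with tool x heading ang (deg)"
    from rig import manip
    from scipy.spatial.transform import Rotation as R
    s=manip.get_state();q=s["ee_rot"];r=R.from_quat([q[1],q[2],q[3],q[0]]).as_matrix()
    h=np.degrees(np.arctan2(r[1,0],r[0,0]))
    print("clk",round(s["clock"],2),"pos",s["position"].round(4),"head",h.round(2),"F",s["contact_force"].round(2))
    d=np.array([x,y,z])-s["position"]
    print("tool delta",(r.T@d).round(4),"turn",round(-np.radians((ang-h+180)%360-180),3))
E
python3 steer.py '.0033 -.0304 0 0;.0033 -.0304 0 0;.0033 -.0304 0 0;.0033 -.0304 0 0' .06
python3 steer.py '-.008 -.034 0 0;-.008 -.034 0 0;-.008 -.034 0 0;-.008 -.034 0 0;-.008 -.034 0 0'
python3 -c "
from h import to
to(.2,.15,.2,110);to(.29,0,.2,80);to(.44,-.36,.15,61)"
```

```text
clock: 0.43
position: [0.1694, 0.419, 0.2526]
ee_rot: [-0.0, 0.205, 0.979, -0.001]
contact_force: [-0.1, -0.5, 0.9]
width: 0.0604
gripper_force: 0.0
clock: 0.85
position: [0.1376, 0.2469, 0.2528]
ee_rot: [-0.0, 0.205, 0.979, -0.0]
contact_force: [0.6, -1.2, 1.2]
width: 0.0596
gripper_force: 0.0
clk 0.85 pos [0.1376 0.2469 0.2528] head 156.37 F [ 0.6  -1.16  1.18]
tool delta [-0.096  -0.0637  0.0529] turn 0.809
clk 0.85 pos [0.1376 0.2469 0.2528] head 156.37 F [ 0.6  -1.16  1.18]
tool delta [-0.2386 -0.1651  0.053 ] turn 1.333
clk 0.85 pos [0.1376 0.2469 0.2528] head 156.37 F [ 0.6  -1.16  1.18]
tool delta [-0.5204 -0.4347  0.1033] turn 1.664
```

```bash
python3 steer.py '-.032 -.021 0 0;-.032 -.021 0 0;-.032 -.021 0 0;-.032 -.021 0 0'|head -2
python3 steer.py '0 0 0 .12;0 0 0 .12;0 0 0 .12;0 0 0 .12;0 0 0 .12'|head -2
python3 steer.py '0 0 0 .12;0 0 0 .12;0 0 0 .12;0 0 0 .12;0 0 0 .12'|head -2
python3 -c "
from h import to
to(.3,0,.2,61);to(.44,-.36,.15,61)"
```

```text
clock: 1.18
position: [0.2208, 0.1206, 0.2534]
clock: 1.6
position: [0.2208, 0.1216, 0.253]
clock: 2.02
position: [0.2207, 0.1219, 0.253]
clk 2.02 pos [0.2207 0.1219 0.253 ] head 87.19 F [ 0.06 -0.23  0.1 ]
tool delta [-0.1179  0.0853  0.053 ] turn 0.457
clk 2.02 pos [0.2207 0.1219 0.253 ] head 87.19 F [ 0.06 -0.23  0.1 ]
tool delta [-0.4706  0.2427  0.1029] turn 0.457
```

```bash
python3 steer.py '-.034 .0175 0 .09;-.034 .0175 0 .09;-.034 .0175 0 .09;-.034 .0175 0 .09;-.034 .0175 0 .09'|head -2
python3 -c "
from h import to
to(.44,-.36,.15,61)"
```

```text
clock: 2.43
position: [0.2685, -0.0628, 0.2533]
clk 2.43 pos [ 0.2685 -0.0628  0.2533] head 61.61 F [ 1.92 -0.45 -0.6 ]
tool delta [-0.1799  0.292   0.1036] turn 0.011
```

```bash
python3 steer.py '-.02 .0325 0 0;-.02 .0325 0 0;-.02 .0325 0 0;-.02 .0325 0 0;-.02 .0325 .01 0'|head -2
python3 steer.py '-.02 .0325 .01 0;-.02 .0325 .02 0;-.02 .0325 .02 0;-.02 .0325 .02 0;0 0 .02 0'|head -2
python3 - <<'E'
from h import to
to(.44,-.36,.042,61)
from rig import manip
import cv2
a=manip.get_image("top")["img"][:,:,::-1]
cv2.imwrite("pics/t2.png",cv2.resize(a[180:330,150:350],(800,600),interpolation=cv2.INTER_CUBIC))
E
```

```text
clock: 2.85
position: [0.3656, -0.2288, 0.2443]
clock: 3.27
position: [0.4431, -0.3619, 0.1537]
clk 3.27 pos [ 0.4431 -0.3619  0.1537] head 61.69 F [ 0.72 -0.53  0.87]
tool delta [ 0.0006 -0.0044  0.1117] turn 0.012
```

View pics/t2.png

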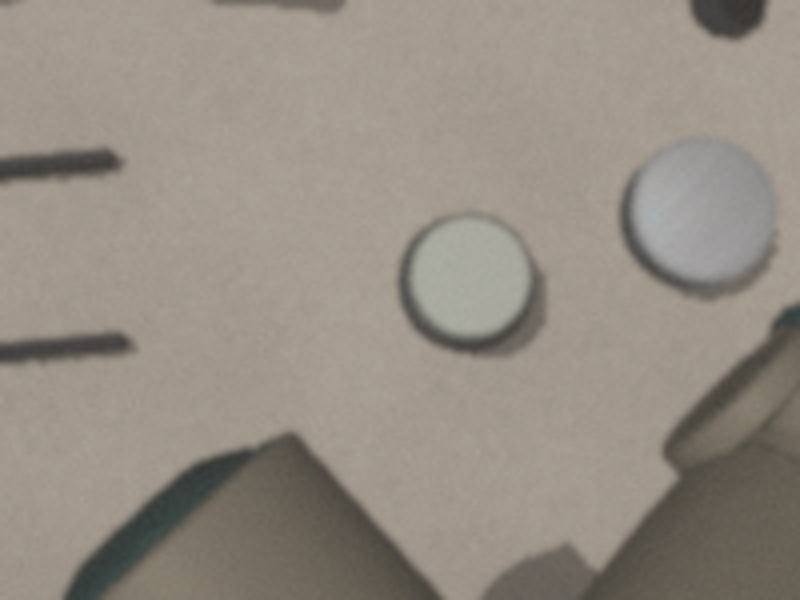

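The canister lid is at crop (702,211), the lid stand at (470,277), and the rail ends at (112,158) and (124,342). The gripper is clear of the canister.

```bash
python3 steer.py '0 0 .03 0;0 0 .03 0;0 -.004 .03 0;0 0 .021 0'|head -4
python3 - <<'E'
from h import to,w
f=lambda u,v,z:w("top",150+u/4,180+v/4,z,1)
print("can",f(702,211,.074),"lid",f(470,277,.087),"A",f(112,158,.03),"B",f(124,342,.03))
to(.461,-.323,.042,61)
E
```

```text
clock: 3.65
position: [0.4337, -0.3508, 0.0421]
ee_rot: [-0.002, 0.858, 0.514, -0.001]
contact_force: [-0.6, 0.1, 0.3]
can [ 0.4847 -0.2773  0.074 ] lid [ 0.435  -0.1157  0.087 ] A [0.5188 0.1416 0.03  ] B [0.3878 0.1267 0.03  ]
clk 3.65 pos [ 0.4337 -0.3508  0.0421] head 61.81 F [-0.61  0.12  0.25]
tool delta [0.0374 0.0109 0.0001] turn 0.014
```

```bash
python3 steer.py '.01 .0045 0 .007;.01 .0045 0 .007;.008 0 0 0;.006 0 0 0;.004 0 0 0'
python3 steer.py '.006 0 0 0;.008 0 0 0;.01 0 0 0;.012 0 0 0;.012 0 0 0'
python3 steer.py '.012 0 0 0;.012 0 0 0;.012 0 0 0;.012 0 0 0;.012 0 0 0'
python3 - <<'E'
from h import to,w
to(.5,-.2,.042,61)
from rig import manip
import cv2
d=manip.get_image("wrist");a=d["img"][:,:,::-1]
b=manip.get_image("top")["img"][:,:,::-1]
import numpy as np
cv2.imwrite("pics/t3.png",np.hstack([cv2.resize(b[130:330,150:350],(500,500),interpolation=cv2.INTER_CUBIC),cv2.resize(a,(300,225))[ :, :] if 0 else cv2.copyMakeBorder(cv2.resize(a,(300,225)),0,275,0,0,0)]))
E
```

```text
clock: 4.07
position: [0.462, -0.3235, 0.0448]
ee_rot: [0.001, 0.861, 0.508, -0.0]
contact_force: [0.0, -4.4, -2.1]
width: 0.0598
gripper_force: 2.2
clock: 4.48
position: [0.4848, -0.2826, 0.0447]
ee_rot: [0.001, 0.862, 0.508, -0.001]
contact_force: [-2.0, -4.2, -1.0]
width: 0.0599
gripper_force: 2.5
clock: 4.9
position: [0.5137, -0.2299, 0.0447]
ee_rot: [0.001, 0.861, 0.508, -0.001]
contact_force: [-1.9, -4.7, 0.9]
width: 0.0599
gripper_force: 2.6
clk 4.9 pos [ 0.5137 -0.2299  0.0447] head 61.05 F [-1.9  -4.75  0.86]
tool delta [ 0.0195 -0.0265  0.0026] turn 0.001
```

View pics/t3.png

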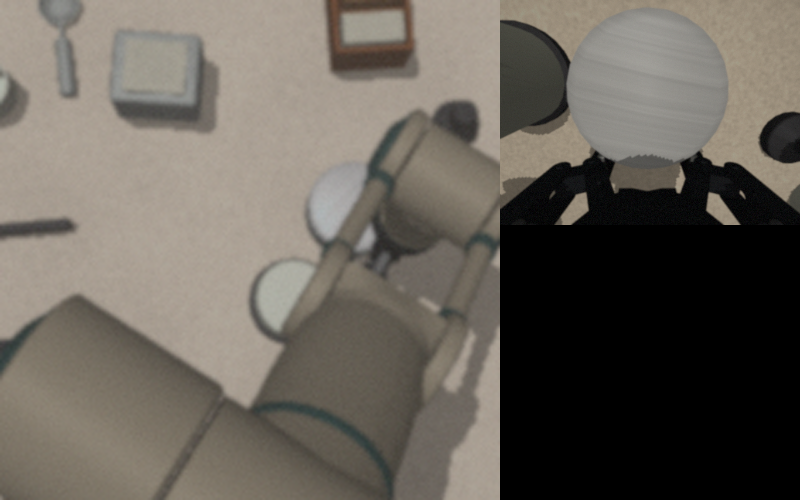

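The fork sits centred on the canister, with the lid stand to its left. I'll simulate the arc numerically to choose the rows.

```bash
cat > sim.py <<'E'
import numpy as np
from h import w
def sim(p,h,groups,L=.0535,lid=(.435,-.1157),nap=(.69,.04)):
    p=np.array(p,float);h=np.radians(h)
    for n,dx,dy,t in groups:
        for _ in range(n):
            u=np.array([np.cos(h),np.sin(h)]);v=np.array([u[1],-u[0]]);p+=dx*u+dy*v;h-=t
        c=p+L*np.array([np.cos(h),np.sin(h)])
        print((n,dx,dy,t),"tcp",p.round(3),"head",np.degrees(h).round(1),"can",c.round(3),"dlid",np.hypot(*(c-lid)).round(3),"dnap",np.hypot(*(c-nap)).round(3),"lat",((c-[.4533,.134])@[.995,.0965]).round(4))
E
python3 - <<'E'
from sim import *
print(w("top",290.8,214,.074,1))
sim((.5137,-.2299),61,[(5,.012,0,0),(5,.012,0,-.07),(5,.012,0,-.07),(5,.012,0,-.05),(5,.012,0,-.03),(5,.012,0,0),(5,.012,0,.05),(5,.012,0,.05)])
E
```

```text
[ 0.5354 -0.1803  0.074 ]
(5, 0.012, 0, 0) tcp [ 0.543 -0.177] head 61.0 can [ 0.569 -0.131] dlid 0.135 dnap 0.209 lat 0.0893
(5, 0.012, 0, -0.07) tcp [ 0.564 -0.122] head 81.1 can [ 0.572 -0.069] dlid 0.145 dnap 0.16 lat 0.099
(5, 0.012, 0, -0.07) tcp [ 0.565 -0.062] head 101.1 can [ 0.555 -0.009] dlid 0.16 dnap 0.144 lat 0.0872
(5, 0.012, 0, -0.05) tcp [ 0.548 -0.005] head 115.4 can [0.525 0.044] dlid 0.183 dnap 0.165 lat 0.0624
(5, 0.012, 0, -0.03) tcp [0.519 0.048] head 124.0 can [0.489 0.092] dlid 0.215 dnap 0.208 lat 0.0314
(5, 0.012, 0, 0) tcp [0.485 0.098] head 124.0 can [0.455 0.142] dlid 0.258 dnap 0.256 lat 0.0028
(5, 0.012, 0, 0.05) tcp [0.457 0.15 ] head 109.7 can [0.439 0.201] dlid 0.316 dnap 0.298 lat -0.0079
(5, 0.012, 0, 0.05) tcp [0.442 0.208] head 95.4 can [0.437 0.262] dlid 0.377 dnap 0.336 lat -0.0035
```

```bash
sed -i 's/"dnap",/"tlid",np.hypot(*(p-lid)).round(3),"dnap",/' sim.py
python3 - <<'E'
from sim import *
sim((.5137,-.2299),61,[(5,.012,0,0),(5,.012,0,-.09),(5,.012,0,-.09),(5,.012,0,-.06),(3,.012,0,0),(5,.012,0,.05),(5,.012,0,.05)])
print()
sim((.5137,-.2299),61,[(5,.012,0,0),(5,.011,0,-.1),(5,.011,0,-.1),(4,.011,0,-.05),(5,.012,.0,0.),(5,.011,-.004,.08),(4,.011,-.004,.08)])
E
```

```text
(5, 0.012, 0, 0) tcp [ 0.543 -0.177] head 61.0 can [ 0.569 -0.131] dlid 0.135 tlid 0.124 dnap 0.209 lat 0.0893
(5, 0.012, 0, -0.09) tcp [ 0.562 -0.121] head 86.8 can [ 0.565 -0.068] dlid 0.138 tlid 0.127 dnap 0.165 lat 0.0915
(5, 0.012, 0, -0.09) tcp [ 0.555 -0.062] head 112.6 can [ 0.534 -0.013] dlid 0.143 tlid 0.131 dnap 0.165 lat 0.0661
(5, 0.012, 0, -0.06) tcp [ 0.525 -0.01 ] head 129.8 can [0.491 0.031] dlid 0.157 tlid 0.139 dnap 0.199 lat 0.0275
(3, 0.012, 0, 0) tcp [0.502 0.018] head 129.8 can [0.468 0.059] dlid 0.178 tlid 0.149 dnap 0.223 lat 0.0073
(5, 0.012, 0, 0.05) tcp [0.469 0.067] head 115.4 can [0.446 0.116] dlid 0.232 tlid 0.186 dnap 0.256 lat -0.0094
(5, 0.012, 0, 0.05) tcp [0.448 0.124] head 101.1 can [0.438 0.176] dlid 0.292 tlid 0.24 dnap 0.286 lat -0.011

(5, 0.012, 0, 0) tcp [ 0.543 -0.177] head 61.0 can [ 0.569 -0.131] dlid 0.135 tlid 0.124 dnap 0.209 lat 0.0893
(5, 0.011, 0, -0.1) tcp [ 0.559 -0.126] head 89.6 can [ 0.56  -0.072] dlid 0.132 tlid 0.125 dnap 0.172 lat 0.0858
(5, 0.011, 0, -0.1) tcp [ 0.549 -0.072] head 118.3 can [ 0.523 -0.025] dlid 0.127 tlid 0.122 dnap 0.179 lat 0.0544
(4, 0.011, 0, -0.05) tcp [ 0.525 -0.035] head 129.8 can [0.491 0.006] dlid 0.134 tlid 0.121 dnap 0.202 lat 0.025
(5, 0.012, 0.0, 0.0) tcp [0.487 0.011] head 129.8 can [0.452 0.052] dlid 0.169 tlid 0.137 dnap 0.238 lat -0.0087
(5, 0.011, -0.004, 0.08) tcp [0.442 0.048] head 106.8 can [0.426 0.099] dlid 0.215 tlid 0.164 dnap 0.27 lat -0.0303
(4, 0.011, -0.004, 0.08) tcp [0.418 0.088] head 88.5 can [0.42  0.142] dlid 0.258 tlid 0.205 dnap 0.289 lat -0.0325
```

```bash
python3 steer.py '.012 0 0 0;.012 0 0 0;.012 0 0 0;.012 0 0 0;.012 0 0 0' | head -4
python3 steer.py '.012 0 0 -.09;.012 0 0 -.09;.012 0 0 -.09;.012 0 0 -.09;.012 0 0 -.09' | head -4
python3 steer.py '.012 0 0 -.09;.012 0 0 -.09;.012 0 0 -.09;.012 0 0 -.09;.012 0 0 -.09' | head -4
python3 - <<'E'
from h import to,w
to(.5,-.2,.042,112)
from rig import manip
import cv2
d=manip.get_image("wrist");a=d["img"][:,:,::-1]
b=manip.get_image("top")["img"][:,:,::-1]
import numpy as np
cv2.imwrite("pics/t4.png",np.hstack([cv2.resize(b[130:330,100:300],(500,500),interpolation=cv2.INTER_CUBIC),cv2.copyMakeBorder(cv2.resize(a,(300,225)),0,275,0,0,0)]))
E
```

```text
clock: 5.42
position: [0.5426, -0.178, 0.0446]
ee_rot: [0.001, 0.862, 0.508, -0.001]
contact_force: [-2.5, -6.1, 0.7]
clock: 5.83
position: [0.564, -0.1215, 0.0447]
ee_rot: [0.002, 0.725, 0.688, 0.001]
contact_force: [2.3, -3.8, -1.2]
clock: 6.25
position: [0.5571, -0.0621, 0.0448]
ee_rot: [0.002, 0.554, 0.833, 0.001]
contact_force: [3.0, -1.9, -2.1]
clk 6.25 pos [ 0.5571 -0.0621  0.0448] head 112.77 F [ 2.97 -1.88 -2.09]
tool delta [-0.105  -0.106   0.0027] turn 0.013
```

View pics/t4.png

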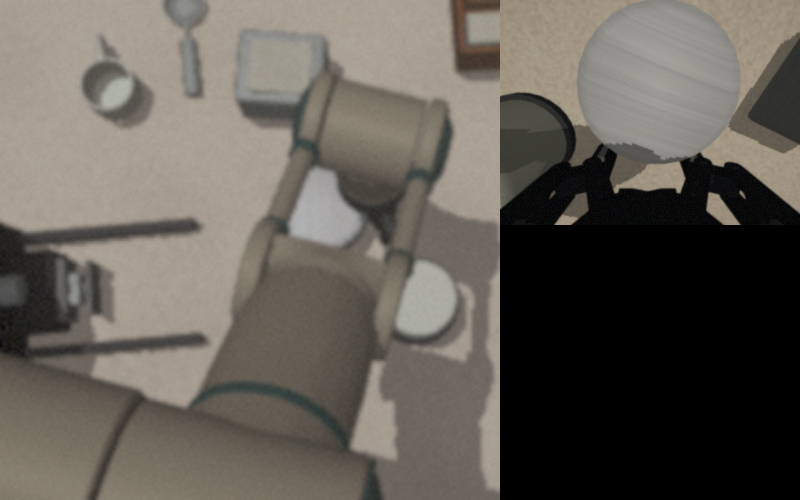

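The canister has slipped about 6 mm to the fork's right, with its centre at wrist (659,82). I'll go straight to recentre it, then turn more gently.

```bash
python3 steer.py '.01 .001 0 0;.01 .001 0 -.02;.01 .001 0 -.03;.01 0 0 -.04;.01 0 0 -.05' | head -4
python3 - <<'E'
from h import to
from sim import sim
to(.5,-.2,.042,112)
from rig import manip
import cv2,numpy as np
a=manip.get_image("wrist")["img"]
# lid: bright low-saturation blob
s=a.astype(int);m=((s.max(2)-s.min(2)<14)&(s.mean(2)>115)).astype(np.uint8)
n,l,st,c=cv2.connectedComponentsWithStats(m);i=1+st[1:,4].argmax();print(st[i],c[i],"x offset mm",(c[i][0]-(648-500)*512/300)*104/(162*512/300))
p=manip.get_state()["position"]
sim(p[:2],120.8,[(5,.012,0,-.05),(5,.012,0,-0.0),(5,.012,0,.05),(5,.012,0,.05)])
E
```

```text
clock: 6.77
position: [0.5378, -0.0144, 0.0446]
ee_rot: [0.001, 0.494, 0.869, 0.0]
contact_force: [3.4, -2.2, -1.2]
clk 6.77 pos [ 0.5378 -0.0144  0.0446] head 120.76 F [ 3.41 -2.24 -1.19]
tool delta [-0.1401 -0.1274  0.0025] turn 0.153
[  113    13   276   259 55029] [252.17603445 141.08539134] x offset mm -0.1544623483038932
(5, 0.012, 0, -0.05) tcp [0.5   0.035] head 135.1 can [0.462 0.073] dlid 0.191 tlid 0.165 dnap 0.23 lat 0.003
(5, 0.012, 0, -0.0) tcp [0.458 0.078] head 135.1 can [0.42  0.116] dlid 0.232 tlid 0.195 dnap 0.281 lat -0.0352
(5, 0.012, 0, 0.05) tcp [0.42  0.124] head 120.8 can [0.392 0.17 ] dlid 0.289 tlid 0.24 dnap 0.325 lat -0.0573
(5, 0.012, 0, 0.05) tcp [0.394 0.178] head 106.5 can [0.379 0.23 ] dlid 0.35 tlid 0.297 dnap 0.364 lat -0.0646
```

Run:
```python
from sim import sim
sim((.5378,-.0144),120.76,[(5,.011,0,-.03),(5,.006,-.0036,.08),(4,.006,-.0036,.08),(5,.01,0,0)])
print()
sim((.5378,-.0144),120.76,[(5,.0115,0,-.02),(5,.006,-.003,.06),(4,.006,-.003,.06),(5,.01,0,0)])
```

```text
(5, 0.011, 0, -0.03) tcp [0.507 0.031] head 129.4 can [0.473 0.072] dlid 0.192 tlid 0.163 dnap 0.219 lat 0.0136
(5, 0.006, -0.0036, 0.08) tcp [0.476 0.048] head 106.4 can [0.461 0.099] dlid 0.216 tlid 0.169 dnap 0.236 lat 0.0046
(4, 0.006, -0.0036, 0.08) tcp [0.458 0.069] head 88.1 can [0.46  0.122] dlid 0.24 tlid 0.186 dnap 0.244 lat 0.0057
(5, 0.01, 0, 0) tcp [0.46  0.119] head 88.1 can [0.462 0.172] dlid 0.289 tlid 0.236 dnap 0.264 lat 0.0122

(5, 0.0115, 0, -0.02) tcp [0.506 0.034] head 126.5 can [0.475 0.077] dlid 0.197 tlid 0.166 dnap 0.218 lat 0.0157
(5, 0.006, -0.003, 0.06) tcp [0.479 0.052] head 109.3 can [0.461 0.103] dlid 0.22 tlid 0.174 dnap 0.237 lat 0.0047
(4, 0.006, -0.003, 0.06) tcp [0.461 0.073] head 95.5 can [0.456 0.126] dlid 0.243 tlid 0.19 dnap 0.249 lat 0.002
(5, 0.01, 0, 0) tcp [0.456 0.122] head 95.5 can [0.451 0.176] dlid 0.292 tlid 0.239 dnap 0.275 lat 0.0019
```

```bash
python3 steer.py '.01 0 0 -.04;.01 -.001 0 -.04;.01 -.001 0 -.04;.01 -.001 0 -.03;.008 -.001 0 0' | head -4
cat > look.py <<'E'
from h import to
from sim import sim
to(.45,.07,.042,95.5)
from rig import manip
import cv2,numpy as np,sys
a=manip.get_image("wrist")["img"]
s=a.astype(int);m=((s.max(2)-s.min(2)<14)&(s.mean(2)>115)).astype(np.uint8)
n,l,st,c=cv2.connectedComponentsWithStats(m);i=1+st[1:,4].argmax();print(st[i],c[i])
if len(sys.argv)>1:
    b=manip.get_image("top")["img"]
    cv2.imwrite(sys.argv[1],np.hstack([cv2.resize(b[150:310,70:230],(400,400),interpolation=cv2.INTER_CUBIC),cv2.copyMakeBorder(cv2.resize(a,(400,300)),0,100,0,0,0)])[:,:,::-1])
E
python3 look.py pics/t5.png
```

```text
clock: 7.23
position: [0.5061, 0.0225, 0.0444]
ee_rot: [0.0, 0.428, 0.904, -0.0]
contact_force: [3.4, -3.5, 0.4]
clk 7.23 pos [0.5061 0.0225 0.0444] head 129.26 F [ 3.4  -3.5   0.44]
tool delta [ 0.0723 -0.0134  0.0024] turn 0.589
[  112    13   276   256 54032] [253.07234602 139.14663533]
```

View pics/t5.png

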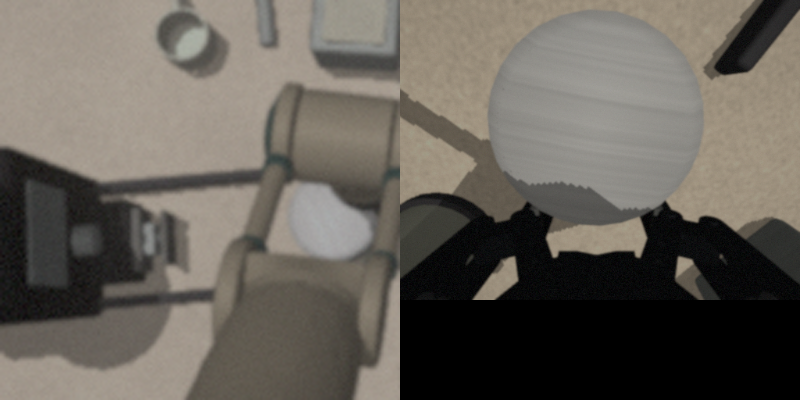

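The canister is centred in the fork just outside the mouth, and the far rail's end is clear to its right. I'll take two more rows forward, then swing the fork round the canister to the dock heading.

```bash
python3 steer.py '.009 0 0 0;.006 -.003 0 .06;.005 -.003 0 .06;.005 -.003 0 .06;.005 -.003 0 .06'|head -4
python3 steer.py '.005 -.003 0 .06;.005 -.003 0 .06;.005 -.003 0 .06;.005 -.003 0 .06;.005 -.003 0 .06'|head -4
python3 look.py pics/t6.png
```

```text
clock: 7.75
position: [0.4785, 0.039, 0.0443]
ee_rot: [0.0, 0.535, 0.845, -0.001]
contact_force: [1.8, -4.6, 1.1]
clock: 8.17
position: [0.4558, 0.0577, 0.0442]
ee_rot: [-0.0, 0.655, 0.755, -0.001]
contact_force: [1.0, -5.7, 1.2]
clk 8.17 pos [0.4558 0.0577 0.0442] head 98.12 F [ 1.03 -5.65  1.16]
tool delta [ 0.013  -0.004   0.0022] turn 0.046
[  112    12   277   263 56924] [250.79147635 144.27838873]
```

View pics/t6.png

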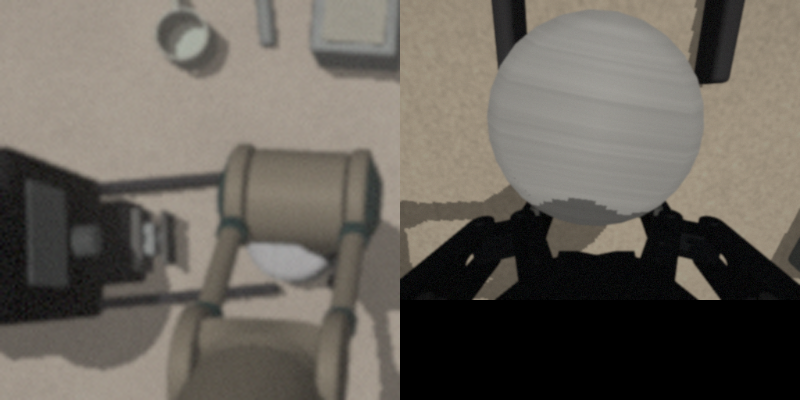

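The canister sits straight at the mouth. The left rail's inner edge is at about (526,10) and the right rail's end at about (697-730,82). I'll convert these to world positions.

```bash
cat > wr.py <<'E'
import numpy as np
from rig import manip
from scipy.spatial.transform import Rotation as R
def wr(pts):
    s=manip.get_state();d=manip.get_image("wrist");q=s["ee_rot"];r=R.from_quat([q[1],q[2],q[3],q[0]]).as_matrix()
    H=d["hand_eye"];K=d["camera_matrix"];o=[]
    for u,v,z in pts:
        c=r@H[:3,3]+s["position"];t=r@H[:3,:3]@np.linalg.solve(K,[u,v,1]);o.append((c+t*(z-c[2])/t[2]).round(4))
    return o
E
python3 - <<'E'
from wr import *
k=512/400
pts=[((u-400)*k,v*k,z) for u,v,z in[(596,117,.074),(526,8,.03),(525,40,.03),(702,75,.03),(707,5,.03),(745,2,.03),(731,75,.03)]]
for p,q in zip(pts,wr(pts)):print(p,q,"lat",((q[:2]-[.4533,.134])@[.995,.0965]).round(4),"s",((q[:2]-[.4533,.134])@[-.0965,.995]).round(4))
E
```

```text
(250.88, 149.76, 0.074) [0.4466 0.1185 0.074 ] lat -0.0082 s -0.0148
(161.28, 10.24, 0.03) [0.3997 0.1678 0.03  ] lat -0.0501 s 0.0388
(160.0, 51.2, 0.03) [0.3999 0.1516 0.03  ] lat -0.0514 s 0.0227
(386.56, 96.0, 0.03) [0.5071 0.1478 0.03  ] lat 0.0549 s 0.0085
(392.96000000000004, 6.4, 0.03) [0.4994 0.1836 0.03  ] lat 0.0507 s 0.0449
(441.6, 2.56, 0.03) [0.5198 0.1879 0.03  ] lat 0.0714 s 0.0472
(423.68, 96.0, 0.03) [0.5244 0.1503 0.03  ] lat 0.0723 s 0.0094
```

The canister sits about 8 mm left of the dock axis, so I'll ease it right while pushing in.

```bash
python3 steer.py '.004 -.001 0 .03;.004 0 0 .03;.005 .001 0 .03;.006 .001 0 0;.006 .001 0 0'|head -4
python3 steer.py '.006 .001 0 0;.006 .001 0 0;.004 .001 0 0'|head -4
python3 look.py pics/t7.png
```

```text
clock: 8.73
position: [0.4554, 0.0824, 0.044]
ee_rot: [-0.001, 0.687, 0.727, -0.002]
contact_force: [-1.9, -6.6, 2.5]
clock: 8.98
position: [0.4576, 0.0987, 0.044]
ee_rot: [-0.001, 0.687, 0.727, -0.002]
contact_force: [-0.5, -6.8, 4.1]
clk 8.98 pos [0.4576 0.0987 0.044 ] head 93.26 F [-0.54 -6.78  4.1 ]
tool delta [-0.0282 -0.0092  0.0021] turn -0.039
[  112    12   278   266 57382] [251.12803667 145.05533094]
```

View pics/t7.png

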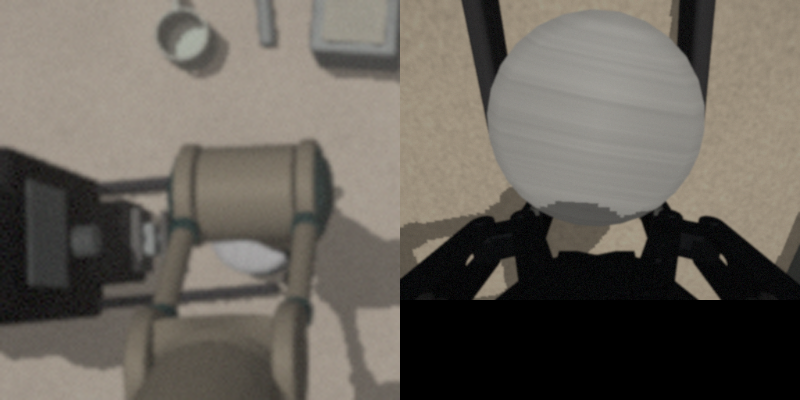

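The canister is inside the rails and centred to about 3 mm. I'll align to the dock heading and start feeling forward in fine steps.

```bash
python3 steer.py '.003 .001 0 -.02;.003 .001 0 -.02;.003 0 0 0;.002 0 0 0;.002 0 0 0'|head -4
python3 steer.py '.0015 0 0 0;.0015 0 0 0;.0015 0 0 0'|grep -E "pos|cont"
python3 steer.py '.0015 0 0 0;.0015 0 0 0'|grep -E "pos|cont"
python3 steer.py '.0015 0 0 0;.0015 0 0 0'|grep -E "pos|cont"
python3 -c "from h import to;to(.45,.12,.042,95.5)"
```

```text
clock: 9.5
position: [0.4597, 0.1119, 0.0441]
ee_rot: [0.0, 0.673, 0.74, -0.001]
contact_force: [1.4, -6.4, 1.8]
position: [0.4593, 0.1163, 0.0441]
contact_force: [1.0, -6.0, -0.2]
position: [0.459, 0.1193, 0.044]
contact_force: [0.6, -6.0, 0.3]
position: [0.4587, 0.1222, 0.044]
contact_force: [1.0, -5.9, 1.7]
clk 10.08 pos [0.4587 0.1222 0.044 ] head 95.46 F [ 0.96 -5.85  1.72]
tool delta [-0.0014 -0.0089  0.0021] turn -0.001
```

```bash
cat > ck.py <<'E'
import sys
from rig import manip
s=manip.get_state();f=s["contact_force"];a=f[0]*.0965-f[1]*.995;p=s["position"]
print("t %.2f s %.4f lat %.4f F %.2f"%(s["clock"],(p[0]-.4533)*-.0965+(p[1]-.134)*.995,(p[0]-.4533)*.995+(p[1]-.134)*.0965,a))
sys.exit(a>float(sys.argv[1]))
E
T="python3 steer.py"; c(){ python3 ck.py 8; }
python3 steer.py '.0015 -.0002 0 0;.0015 -.0002 0 0'>/dev/null; c || exit
python3 steer.py '.0015 -.0002 0 0;.0015 -.0002 0 0'>/dev/null; c || exit
python3 steer.py '.0015 -.0002 0 0;.0015 -.0002 0 0'>/dev/null; c || exit
python3 steer.py '.0015 0 0 0;.0015 0 0 0'>/dev/null; c || exit
python3 steer.py '.0015 0 0 0;.0015 0 0 0'>/dev/null; c || exit
python3 steer.py '.0015 0 0 0;.0015 0 0 0'>/dev/null; c || exit
```

```text
t 10.25 s -0.0092 lat 0.0041 F 5.81False
```

```bash
sed -i 's/sys.exit(\(.*\))$/sys.exit(int(\1))/' ck.py
c(){ python3 ck.py 8; }
python3 steer.py '.0015 -.0002 0 0;.0015 -.0002 0 0'>/dev/null; c || exit
python3 steer.py '.0015 -.0002 0 0;.0015 -.0002 0 0'>/dev/null; c || exit
python3 steer.py '.0015 0 0 0;.0015 0 0 0'>/dev/null; c || exit
python3 steer.py '.0015 0 0 0;.0015 0 0 0'>/dev/null; c || exit
python3 steer.py '.0015 0 0 0;.0015 0 0 0'>/dev/null; c || exit
```

```text
t 10.42 s -0.0062 lat 0.0038 F 5.19
t 10.58 s -0.0031 lat 0.0034 F 5.77
t 10.75 s -0.0002 lat 0.0032 F 4.55
t 10.92 s 0.0028 lat 0.0031 F 5.83
t 11.08 s 0.0057 lat 0.0031 F 6.21
```

```bash
c(){ python3 ck.py 8.3; }
python3 steer.py '.001 0 0 0;.001 0 0 0'>/dev/null; c || exit
python3 steer.py '.001 0 0 0;.001 0 0 0'>/dev/null; c || exit
python3 steer.py '.001 0 0 0;.001 0 0 0'>/dev/null; c || exit
python3 steer.py '.001 0 0 0;.001 0 0 0'>/dev/null; c || exit
python3 steer.py '.001 0 0 0;.001 0 0 0'>/dev/null; c || exit
```

```text
t 11.25 s 0.0077 lat 0.0031 F 6.22
t 11.42 s 0.0097 lat 0.0031 F 6.87
t 11.58 s 0.0117 lat 0.0031 F 5.90
t 11.75 s 0.0136 lat 0.0031 F 7.27
t 11.92 s 0.0154 lat 0.0030 F 6.62
```

```bash
c(){ python3 ck.py 8.8; }
python3 steer.py '.001 0 0 0'>/dev/null; c || exit
python3 steer.py '.001 0 0 0'>/dev/null; c || exit
python3 steer.py '.001 0 0 0'>/dev/null; c || exit
python3 steer.py '.001 0 0 0'>/dev/null; c || exit
python3 steer.py '.001 0 0 0'>/dev/null; c || exit
python3 steer.py '.001 0 0 0'>/dev/null; c || exit
```

```text
t 12.00 s 0.0164 lat 0.0030 F 7.13
t 12.08 s 0.0173 lat 0.0031 F 8.18
t 12.17 s 0.0182 lat 0.0031 F 7.99
t 12.25 s 0.0191 lat 0.0031 F 8.50
t 12.33 s 0.0201 lat 0.0031 F 8.98
```

```bash
c(){ python3 ck.py 10; }
python3 steer.py '.0006 0 0 0'>/dev/null; c || exit
python3 steer.py '.0006 0 0 0'>/dev/null; c || exit
python3 steer.py '.0006 0 0 0'>/dev/null; c || exit
python3 steer.py '.0006 0 0 0'>/dev/null; c || exit
```

```text
t 12.42 s 0.0207 lat 0.0030 F 8.29
t 12.50 s 0.0212 lat 0.0031 F 9.24
t 12.58 s 0.0216 lat 0.0031 F 11.94
```

```bash
python3 steer.py '0 0 0 0'>/dev/null; python3 ck.py 12; python3 steer.py '.0003 0 0 0'>/dev/null; python3 ck.py 12
```

```text
t 12.67 s 0.0216 lat 0.0031 F 8.72
t 12.75 s 0.0216 lat 0.0031 F 11.89
```

```bash
python3 steer.py '.0003 0 0 0'>/dev/null; python3 ck.py 13
```

```text
t 12.83 s 0.0217 lat 0.0031 F 12.52
```

The end stop is reached: the force climbs while the position stays put. I'll back off gently and check.

```bash
python3 steer.py '-.001 0 0 0;-.002 0 0 0;-.004 0 0 0;-.008 0 0 0;-.012 0 0 0'>/dev/null
python3 steer.py '-.015 0 0 0;-.015 0 0 0;-.015 0 0 0;-.015 0 0 0;0 0 -.03 0'>/dev/null
python3 steer.py '0 0 -.03 0;0 0 -.03 0;0 0 -.03 0;0 0 -.02 0;0 0 0 0'
python3 look.py pics/t8.png
```

```text
clock: 14.08
position: [0.4655, 0.0716, 0.1886]
ee_rot: [0.003, 0.673, 0.739, 0.003]
contact_force: [1.4, 0.3, -0.0]
width: 0.0601
gripper_force: 0.0
clk 14.08 pos [0.4655 0.0716 0.1886] head 95.38 F [ 1.4   0.32 -0.03]
tool delta [-1.000e-04 -1.690e-02  1.465e-01] turn -0.002
[  183     0   126   100 10569] [245.3789384   43.75730911]
```

View pics/t8.png

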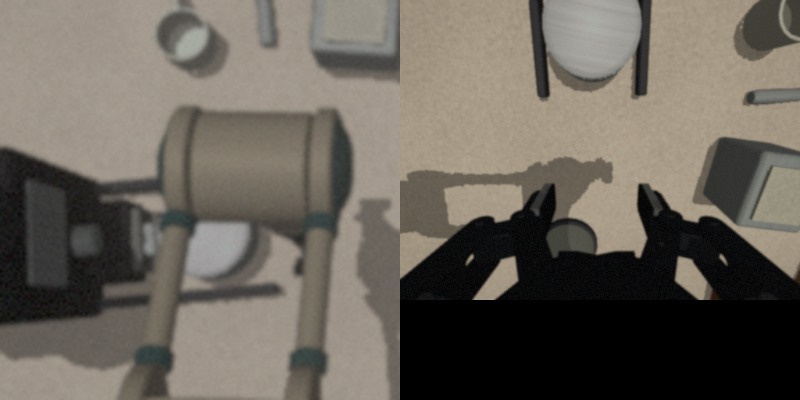

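The canister sits between the rails against the paddle, at wrist view (592,35), and the gripper is clear of everything. Handing in.

```bash
python3 -c "
from rig import manip
print(manip.sign_off())"
```

```text
the job is handed in; nothing more can be done
None
```

I pushed the canister into the dock until the paddle met its end stop (about 12.5 N total push, friction included), let go and backed the gripper clear, then handed the job in at about 14 s; the hand-in returned no verdict.

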